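# Put the correctly packed carton on the parcel scale

## Robot

A 6-joint arm with a two-finger parallel gripper is mounted at the origin on the work surface. World frame = base frame: x ahead of the robot, y to its left, z up, the work surface at z = 0. Lengths are in m, angles in rad, forces in N, time in s.
With the tool pointing down it reaches from about 0.275 to 0.825 m from the base axis. Payload 5.2 kg.
Tool frame: the origin (TCP) lies midway between the tips of the shut fingers; the grasp point (between the pads) lies 19 mm behind it (tcp_to_grasp is the distance from the TCP to the grasp point, in m); z points along the fingers, y is the line along which they close (so a half turn about z gives the same grasp; the last joint's range is limited). The gripper opens to 93 mm and grips with 3 to 60 N. Pads are 15 mm wide; open, the fingers measure 128 mm over their backs; the gripper's body (75 mm by 188 mm) begins 65 mm behind the grasp point.
Start: joints at [-1.425, 0.259, 1.535, -0, 1.348, -0.203], TCP at [0.188, -0.517, 0.219] pointing down, gripper open.
Joint ranges: [-3.14, 3.14], [-0.91, 2.08], [0.19, 2.58], [-1.22, 4.36], [0.22, 2.71], [-3.12, 3.12]. Speed limits (rad/s): [2.57, 2.57, 3.14, 3.14, 3.14, 3.14].

## Interface

Orientations are given as a unit quaternion [x, y, z, w].
In Python, from plant import get_state, capture, finish_job, tcp_to_grasp gives the robot as it stands.
- The arm moves only by the tool move_arm, never from a script. Its arguments are lists of equal length, an entry for each row: "delta_pos": the shift along the tool's x, y, z in mm, a list of three; "rotation": the turn, a rotation vector about the tool's x, y, z in rad, a list of three; "grip": the finger opening in mm, from 0 to 93. In form: {"delta_pos": [[dx, dy, dz], ...], "rotation": [[rx, ry, rz], ...], "grip": [grip, ...]}. A call has 1 to 10 rows; each row shifts and turns the commanded pose from where the row before left it, along the tool's axes as they then stand; what a row does not reach is not made up. A row lasts 1/8 s, in which the tool goes at most 62.5 mm and 10.7 degrees, less where a joint would pass 70% of its speed; a pose out of reach is approached as far as the arm can. A call with a gripper value outside its range is refused whole. The fingers move at their own pace and stop on an object; "newtons" is the grip in N (left out, the last holds). Time passes only in rows, so rows that do not move let the fingers close. It gives the time, the measured TCP pose, the force, the opening and the grip force at its end, in the units of the state.
- get_state(): the state, without advancing time (a new reading comes with each control period).
- capture(name): name is "scene" or "top" or "wrist"; returns a dict with "color" (400x640x3 uint8, blue, green, red), "fx", "fy", "cx", "cy" (pixels), "D" ([k1, k2, p1, p2, k3] as OpenCV has them; the pictures are not rectified), "origin" and "orientation" of the camera in the world; the wrist camera has in their place "tool_from_camera" (4x4, takes a point from camera to tool coordinates, whose origin is the TCP and whose axes are the flange's). Camera axes: x right, y up, looking along -z (the intrinsics and any distortion apply to the point x, -y, -z); pixel columns grow to the right and rows downward; lengths in m; the calibration is good to about 2 mm. A picture is of the moment at which its call begins: read the wrist's pose just before it. There is no depth.
- finish_job(): hands the job in; it is judged then, once.
The state is a dict: "clock": time; "joint_positions": joint angles; "joint_vel": joint speeds; "tau": joint torques, N m; "ee_pos": TCP position; "ee_rot": TCP orientation; "force": force on the tool from outside, world axes, zero at the start; "wrist_torque": the same for the moment, N m; "finger_gap": finger opening in m; "gripper_force": force on a finger pad.
Only numpy, scipy, OpenCV 4.12 (cv2) and the standard library are available. Lean on these libraries where they do the work, as an engineer would, in place of code of your own. Each camera call takes 0.05 s, during which the arm holds its last target. There are 200 camera calls.

## Task

One of the three look-alike sealed cartons holds the right order and weighs about half a kilogram; one of the others is short and one is overfull. Find the right one by its weight (by feel or on the scale) and leave it centred on the sprung scale pan, its long side along the pan's long side, with the other two standing upright on the bench. Lower cartons onto the pan gently and let it take their weight slowly before letting go, never dropping them or pushing the pan down to its stop; do not tip a carton over or disturb the other things on the bench.

Things in the scene. Friction and masses are not known exactly. Their poses are not given: they have to be found in the camera images.
- carton_a: sealed plain cardboard carton, 120 mm long (its x), 56 mm wide (its y), 90 mm high, standing on the bench; one of three that look alike (which one is packed right is not known and changes); origin at the centre of its underside, z up. Its weight, carton and contents together: 0.28-0.37 kg if short, 0.46-0.55 kg if right, 0.70-0.84 kg if overfull. Rigid; the contents stay in the middle
- carton_b: sealed plain cardboard carton, 120 mm long (its x), 56 mm wide (its y), 90 mm high, standing on the bench; one of three that look alike (which one is packed right is not known and changes); origin at the centre of its underside, z up. Its weight, carton and contents together: 0.28-0.37 kg if short, 0.46-0.55 kg if right, 0.70-0.84 kg if overfull. Rigid; the contents stay in the middle
- carton_c: sealed plain cardboard carton, 120 mm long (its x), 56 mm wide (its y), 90 mm high, standing on the bench; one of three that look alike (which one is packed right is not known and changes); origin at the centre of its underside, z up. Its weight, carton and contents together: 0.28-0.37 kg if short, 0.46-0.55 kg if right, 0.70-0.84 kg if overfull. Rigid; the contents stay in the middle
- scale: blue parcel scale fixed to the bench, base 170 x 180 mm and 38 mm high; origin at the bench under the pan's centre; a steel gauge post 22 mm wide stands 88 mm along its x from there, its top 111 mm above the bench. On the post's side two dark teeth mark the right weight: the pan's pointer lies between them when the pan is 12.5 to 21 mm down
- pan_top (a point): centre of the top face of the scale's flat aluminium pan, 110 mm along x, 160 mm along y (its long side), no rim; 90 mm above the bench when empty; moves down with the pan; z up
- pan (a joint): how far the sprung pan has sunk, m: 0 empty, 0.040 at its stop; 300 N/m, so 32.7 mm per kg laid on it; lightly damped
- tape_roll: bystander, leave alone: roll of clear tape, ring 100 mm across, 48 mm high; origin at the centre of its underside
- books: bystander, leave alone: two flat film cases stacked, 135 x 190 x 30 mm; origin at the centre of its underside
- cleaner: bystander, leave alone: white bottle, 64 mm across, 190 mm high; origin at the centre of its underside
- pen_cup: bystander, leave alone: grey cup, 76 mm across, 100 mm high; origin at the centre of its underside
- brush: bystander, leave alone: hand brush 200 mm long, lying flat
Mind the look-alikes: they are no part of the job. What is shaped like the carton_a but turquoise is not meant.

How it is judged:
By the outcome, as a careful person would: the job done as asked, in the order asked, and still so for the second after the job is handed in, with the robot touching nothing.
It also fails if it takes over 64 s, if anything falls off the work surface, if the arm or the gripper's body presses on something with over 40 N, if the wrist force passes 120 N, or if a joint passes its speed limit or range.

## Working session

There is one attempt and no reset: what is moved stays moved. The work goes in short steps, Python scripts to look and compute and a tool call to move; the robot and the scene stay as the last step left them, time stands still between calls to the robot, and variables do not carry over. Pictures are saved under pics/ and viewed, at most 10 in all, crops included, and the job is handed in when it is done.

Besides the shell and the picture viewer there is one more tool, called in YAML: its name, and indented under it one key for each argument. move_arm: Moves the arm, as the interface text tells. Its arguments: {"type":"object","properties":{"delta_pos":{"type":"array"},"rotation":{"type":"array"},"grip":{"type":"array"},"newtons":{"type":"number"}},"required":["delta_pos","rotation","grip"]}

```bash
ls; mkdir -p pics
python3 - <<'E'
from plant import *
import cv2,pickle,numpy as np
print(get_state(), tcp_to_grasp)
d={n:capture(n) for n in("scene","top")}
pickle.dump(d,open("v0.pkl","wb"))
for n in d:
  cv2.imwrite(f"pics/{n}0.png",d[n]["color"]); print(n,{k:np.round(v,4).tolist() for k,v in d[n].items() if k!="color"})
E
```

```text
pics
{'clock': 0.0, 'joint_positions': array([-1.42479447e+00,  2.59327367e-01,  1.53608765e+00, -3.84685306e-05,
        1.34799366e+00, -2.02800314e-01]), 'joint_vel': array([-4.06800142e-04,  8.43596254e-04,  2.63742127e-03, -3.05840574e-04,
        1.03825323e-05,  1.90554663e-04]), 'tau': array([-1.42206054e-04, -4.37307823e+01, -2.84006202e+01,  7.19330041e-02,
        4.13403008e-02, -1.58949956e-04]), 'ee_pos': array([ 0.18790143, -0.51631932,  0.21782429]), 'ee_rot': array([ 9.84829491e-01,  1.73522471e-01,  7.03592537e-06, -9.08176826e-04]), 'force': array([-0.05539724, -0.16700342, -0.15917083]), 'wrist_torque': array([-0.02282642,  0.03878316,  0.0063586 ]), 'gripper_force': 0.0, 'finger_gap': 0.09275981441225215} 0.0188
scene {'fx': 418.4274, 'fy': 418.4274, 'cx': 311.8585, 'cy': 192.3621, 'D': [-0.0771, 0.0, 0.0, 0.0, 0.0], 'origin': [1.0336, -0.3031, 1.003], 'orientation': [0.2646, 0.1312, 0.4097, 0.8631]}
top {'fx': 431.0202, 'fy': 431.0202, 'cx': 314.7996, 'cy': 198.7776, 'D': [-0.0494, 0.0, 0.0, 0.0, 0.0], 'origin': [0.4243, 0.0725, 1.2707], 'orientation': [-0.0354, 0.0253, 0.7083, -0.7046]}
```

View pics/scene0.png

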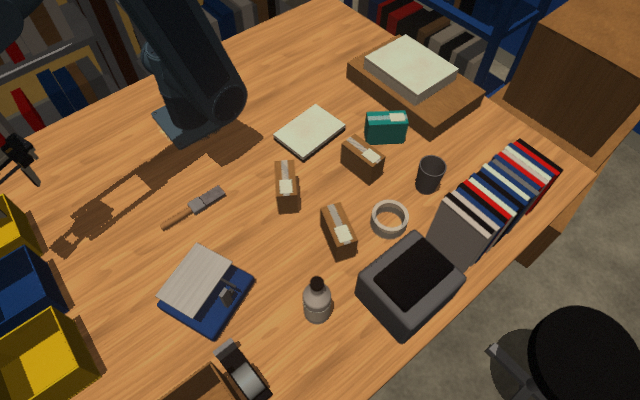

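View pics/top0.png

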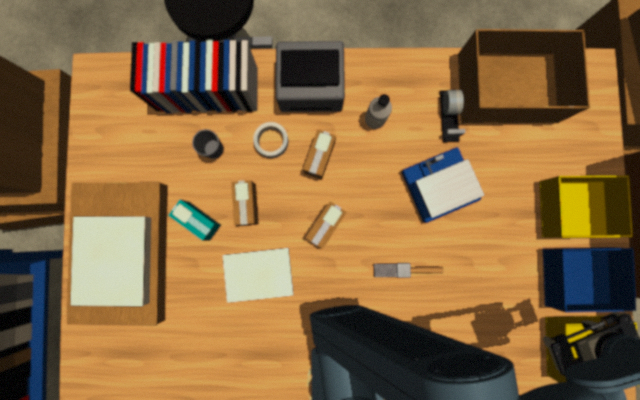

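The left picture shows the brown cartons at scene (287,186), (362,158) and (338,230), with the turquoise decoy at (386,127) and the scale at (206,290). In the top view, the brown cartons are at (319,155), (244,203) and (324,225). The turquoise decoy is at (193,220), and the blue scale with its pan is at (447,187). I choose the three plain brown ones. Next I'll map the top view onto the z = 90 mm plane (carton tops and the empty pan are both at 90 mm), which also gives the close check.

```bash
cat > h.py <<'E'
import numpy as np,cv2,pickle
from scipy.spatial.transform import Rotation as R
def K(c): return np.array([[c["fx"],0,c["cx"]],[0,c["fy"],c["cy"]],[0,0,1]])
def proj(c,P):
    p=(np.asarray(P,float)-c["origin"])@R.from_quat(c["orientation"]).as_matrix()
    p=p*[1,-1,-1]
    return cv2.projectPoints(p.reshape(-1,1,3),np.zeros(3),np.zeros(3),K(c),np.array(c["D"]))[0][:,0]
def ray(c,uv,z):
    n=cv2.undistortPoints(np.asarray(uv,float).reshape(-1,1,2),K(c),np.array(c["D"]))[:,0]
    d=np.c_[n[:,0],-n[:,1],-np.ones(len(n))]@R.from_quat(c["orientation"]).as_matrix().T
    o=np.array(c["origin"]); return o+d*((z-o[2])/d[:,2])[:,None]
def ortho(c,z,x0,x1,y0,y1,s):  # s px per m ; up=+x, left=+y
    xs=np.arange(x1,x0,-1/s); ys=np.arange(y1,y0,-1/s)
    X,Y=np.meshgrid(xs,ys,indexing="ij")
    m=proj(c,np.c_[X.ravel(),Y.ravel(),np.full(X.size,z)]).reshape(*X.shape,2).astype(np.float32)
    return cv2.remap(c["color"],m,None,cv2.INTER_CUBIC)
E
python3 - <<'E'
from h import *
d=pickle.load(open("v0.pkl","rb"))
im=ortho(d["top"],.09,.25,.65,-.4,.3,1142)
print(im.shape)
for i in range(0,7):
  y=int(i*114.2); cv2.line(im,(y,0),(y,6),(0,0,255),1)
cv2.imwrite("pics/o0.png",im)
c=d["top"]
print(ray(c,[[319,155],[244,203],[324,225],[193,220]],.09).round(3), ray(c,[[447,187]],.09).round(3))
print(ray(c,[[270,140],[379,110],[207,145],[258,275],[407,270]],.03).round(3))
for n,(u,v) in dict(brown=(319,168),wood=(350,250),lab=(325,139)).items(): print(n,c["color"][v,u])
E
```

```text
(457, 800, 3)
[[0.648 0.077 0.09 ]
 [0.515 0.284 0.09 ]
 [0.454 0.064 0.09 ]
 [0.469 0.426 0.09 ]] [[ 0.556 -0.276  0.09 ]]
[[ 0.705  0.22   0.03 ]
 [ 0.792 -0.1    0.03 ]
 [ 0.692  0.406  0.03 ]
 [ 0.313  0.253  0.03 ]
 [ 0.326 -0.172  0.03 ]]
brown [ 57 116 171]
wood [ 71 140 202]
lab [183 217 210]
```

View pics/o0.png

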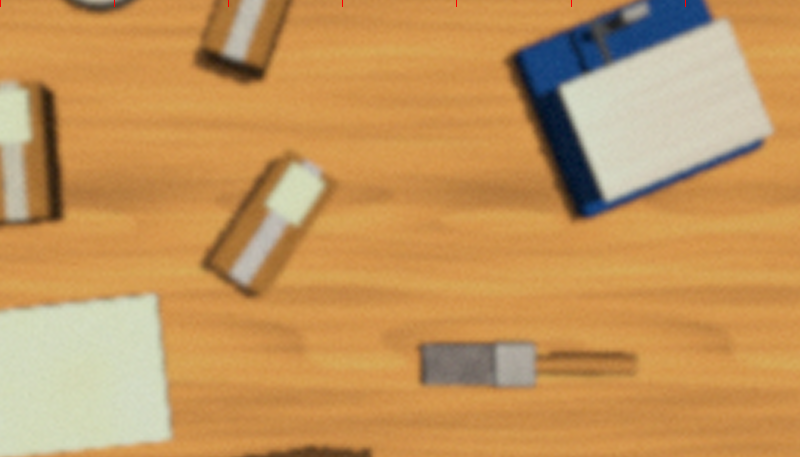

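The rectified view shows the scale post beyond the pan at (605,35), the pan corners at (558,90), (725,20), (772,130) and (603,203), and a carton at (270,225). It's confirmed as plain brown with a label. Next I'll measure each top face by mask and check it against 120 x 56 mm.

```bash
cat >> h.py <<'E'
def top_rect(c,cx,cy,z=.09,r=.085,s=2000,dbg=None):
    im=ortho(c,z,cx-r,cx+r,cy-r,cy+r,s); im=cv2.GaussianBlur(im,(9,9),0)
    hsv=cv2.cvtColor(im,cv2.COLOR_BGR2HSV); V=hsv[...,2]; S=hsv[...,1]
    white=((S<110)&(V>95)).astype(np.uint8)
    brown=((S>=110)&(V<188)&(V>115)).astype(np.uint8)
    m=cv2.morphologyEx(white|brown,cv2.MORPH_OPEN,np.ones((25,25)))
    m=cv2.morphologyEx(m,cv2.MORPH_CLOSE,np.ones((25,25)))
    def rc(m):
        k=max(cv2.findContours(m,cv2.RETR_EXTERNAL,cv2.CHAIN_APPROX_NONE)[0],key=cv2.contourArea)
        (u,v),(w,h),a=cv2.minAreaRect(k); b=cv2.boxPoints(((u,v),(w,h),a))
        e=b[1]-b[0] if np.linalg.norm(b[1]-b[0])>np.linalg.norm(b[2]-b[1]) else b[2]-b[1]
        yaw=np.degrees(np.arctan2(-e[0],-e[1]))%180
        return np.array([cx+r-v/s,cy+r-u/s]).round(4),np.round([w/s,h/s],3),round(yaw,1),b
    res=rc(m); wr=rc(white)
    if dbg:
        cv2.drawContours(im,[res[3].astype(int)],0,(0,0,255),1); cv2.drawContours(im,[wr[3].astype(int)],0,(255,0,0),1)
    return res[:3],wr[:3],im
E
python3 - <<'E'
from h import *
c=pickle.load(open("v0.pkl","rb"))["top"]
ims=[]
for x,y in [(.648,.077),(.515,.284),(.454,.064)]:
    a,b,im=top_rect(c,x,y,dbg=1); print("all",a,"white",b); ims.append(im)
a,b,im=top_rect(c,.553,-.282,r=.11); print("pan",b)
cv2.imwrite("pics/rects.png",cv2.resize(np.hstack(ims),None,fx=.78,fy=.78))
E
```

```text
all (array([0.6565, 0.0762]), array([0.071, 0.125]), np.float32(160.4)) white (array([0.6564, 0.076 ]), array([0.038, 0.124]), np.float32(160.8))
all (array([0.5165, 0.2596]), array([0.129, 0.117]), np.float32(3.7)) white (array([0.5175, 0.2897]), array([0.125, 0.038]), np.float32(4.2))
all (array([0.4543, 0.0647]), array([0.067, 0.132]), np.float32(145.9)) white (array([0.4547, 0.0589]), array([0.038, 0.125]), np.float32(146.3))
pan (array([ 0.5627, -0.2679]), array([0.154, 0.185]), np.float32(112.5))Traceback (most recent call last):
  File "<stdin>", line 7, in <module>
    return _nx.concatenate(arrs, 1, dtype=dtype, casting=casting)
           ~~~~~~~~~~~~~~~^^^^^^^^^^^^^^^^^^^^^^^^^^^^^^^^^^^^^^^
ValueError: all the input array dimensions except for the concatenation axis must match exactly, but along dimension 0, the array at index 0 has size 340 and the array at index 2 has size 341
```

Run:
```python
from h import *
c=pickle.load(open("v0.pkl","rb"))["top"]
ims=[]
for x,y in [(.648,.077),(.515,.284),(.454,.064)]:
    a,b,im=top_rect(c,x,y,dbg=1); ims.append(cv2.resize(im,(265,265)))
cv2.imwrite("pics/rects.png",np.hstack(ims))
```

```text
(no output)
```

View pics/rects.png

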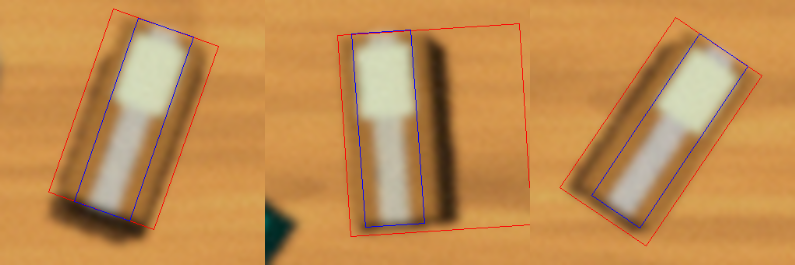

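In the rectified crops, the blue outlines follow the tape and label of each carton: centres at crop pixels (134,119), (394,129) and (671,131), each about 124 mm long as expected. The red outlines also take in side walls and shadow, so I use the blue ones.

- P1: (.656, .076), yaw 160.8°
- P2: (.5175, .289), yaw 4.2°
- P3: (.4547, .060), yaw 146.3°
- Pan: centre (.553, -.282), long side at 112.4°

P3 is the closest, so I'll start there.

move_arm:
  delta_pos:
    - [0, 0, 0]
    - [0, 0, 0]
    - [0, 0, 0]
    - [0, 0, 0]
    - [0, 0, 0]
    - [0, 0, 0]
    - [0, 0, 0]
    - [0, 0, 0]
    - [0, 0, 0]
    - [0, 0, 0]
  rotation:
    - [0, 0, -0.184]
    - [0, 0, -0.184]
    - [0, 0, -0.184]
    - [0, 0, -0.184]
    - [0, 0, -0.184]
    - [0, 0, -0.184]
    - [0, 0, -0.184]
    - [0, 0, -0.184]
    - [0, 0, -0.184]
    - [0, 0, -0.184]
  grip: [93, 93, 93, 93, 93, 93, 93, 93, 93, 93]
  newtons: 30

```text
clock: 1.35
ee_pos: [0.188, -0.5165, 0.2182]
ee_rot: [0.456, 0.89, 0.0, -0.0]
force: [-0.2, 1.0, 1.3]
finger_gap: 0.0932
gripper_force: 0.0
```

```bash
cat >> h.py <<'E'
def plan(x,y,z,yaw):
    from plant import get_state
    s=get_state(); r=R.from_quat(s["ee_rot"]); m=r.as_matrix()
    print("t",round(s["clock"],2),"pos",s["ee_pos"].round(4),"yaw",np.degrees(np.arctan2(m[1,0],m[0,0])).round(2),"tilt",m[:,2].round(4),"q",s["joint_positions"].round(2),"F",s["force"].round(2),"gap",s["finger_gap"].round(4),"gf",round(float(s["gripper_force"]),1))
    w=np.radians(yaw); T=np.array([[np.cos(w),np.sin(w),0],[np.sin(w),-np.cos(w),0],[0,0,-1.]])
    g=T.copy()
    print("rotvec now",(r.inv()*R.from_matrix(g)).as_rotvec().round(4),"then delta mm",((np.array([x,y,z])-s["ee_pos"])@T*1000).round(1))
E
python3 -c "
from h import *
plan(.4547,.060,.2,146.3)"
```

```text
Traceback (most recent call last):
  File "h.py", line 37, in plan
    print("t",round(s["clock"],2),"pos",s["ee_pos"].round(4),"yaw",np.degrees(np.arctan2(m[1,0],m[0,0])).round(2),"tilt",m[:,2].round(4),"q",s["joint_positions"].round(2),"F",s["force"].round(2),"gap",s["finger_gap"].round(4),"gf",round(float(s["gripper_force"]),1))
                                                                                                                                                                                                         ^^^^^^^^^^^^^^^^^^^^^
AttributeError: 'float' object has no attribute 'round'
```

```bash
sed -i 's/s\["finger_gap"\].round(4)/round(float(s["finger_gap"]),4)/' h.py
python3 -c "
from h import *
plan(.4547,.060,.2,146.3)"
```

```text
t 1.35 pos [ 0.188  -0.5165  0.2182] yaw 125.76 tilt [-1.0e-04  1.1e-03 -1.0e+00] q [-1.42  0.26  1.54  0.    1.35 -2.05] F [-0.17  0.99  1.27] gap 0.0932 gf 0.0
rotvec now [ 0.0007 -0.0009 -0.3585] then delta mm [ 98.  627.6  18.2]
```

move_arm:
  delta_pos:
    - [0, 0, 0]
    - [0, 0, 0]
    - [8, 52, 0]
    - [8, 52, 0]
    - [8, 52, 0]
    - [8, 52, 0]
    - [8, 52, 0]
    - [8, 52, 0]
    - [8, 52, 0]
    - [8, 52, 0]
  rotation:
    - [0, 0, -0.179]
    - [0, 0, -0.179]
    - [0, 0, 0]
    - [0, 0, 0]
    - [0, 0, 0]
    - [0, 0, 0]
    - [0, 0, 0]
    - [0, 0, 0]
    - [0, 0, 0]
    - [0, 0, 0]
  grip: [93, 93, 93, 93, 93, 93, 93, 93, 93, 93]

```text
clock: 2.6
ee_pos: [0.3684, -0.1348, 0.2186]
ee_rot: [0.293, 0.956, 0.0, 0.0]
force: [0.5, -1.3, -0.2]
finger_gap: 0.093
gripper_force: 0.0
```

move_arm:
  delta_pos:
    - [8, 52, 0]
    - [8, 52, 0]
    - [8, 52, 0]
    - [10, 56, 0]
    - [0, 0, 0]
    - [0, 0, 0]
  rotation:
    - [0, 0, 0]
    - [0, 0, 0]
    - [0, 0, 0]
    - [0, 0, 0]
    - [0, 0, 0]
    - [0, 0, 0]
  grip: [93, 93, 93, 93, 93, 93]

```text
clock: 3.35
ee_pos: [0.4581, 0.058, 0.2182]
ee_rot: [0.292, 0.956, -0.0, -0.001]
force: [-0.0, -0.2, 0.4]
finger_gap: 0.0931
gripper_force: 0.0
```

Run:
```python
from h import *
from plant import *
plan(.4547,.060,.045,146.3)
s=get_state();c=capture("wrist");pickle.dump((s,c),open("w1.pkl","wb"))
im=c["color"].copy()
T=np.array(c["tool_from_camera"]);M=np.eye(4);M[:3,:3]=R.from_quat(s["ee_rot"]).as_matrix();M[:3,3]=s["ee_pos"]
W=M@T; c2=dict(c,origin=W[:3,3],orientation=R.from_matrix(W[:3,:3]).as_quat())
w=np.radians(146.3);a=np.array([np.cos(w),np.sin(w)]);b=np.array([-np.sin(w),np.cos(w)])
P=[[*(np.array([.4547,.060])+i*.06*a+j*.028*b),.09] for i,j in((1,1),(1,-1),(-1,-1),(-1,1))]
cv2.polylines(im,[proj(c2,P).astype(int)],True,(0,0,255),1)
cv2.imwrite("pics/w1.png",im)
```

```text
t 3.35 pos [0.4581 0.058  0.2182] yaw 145.99 tilt [-1.4e-03 -5.0e-04 -1.0e+00] q [-0.12  0.1   1.73 -0.    1.31 -1.09] F [-0.02 -0.2   0.38] gap 0.0931 gf 0.0
rotvec now [-0.0012 -0.0008 -0.0054] then delta mm [  4.   -0.2 173.2]
```

View pics/w1.png

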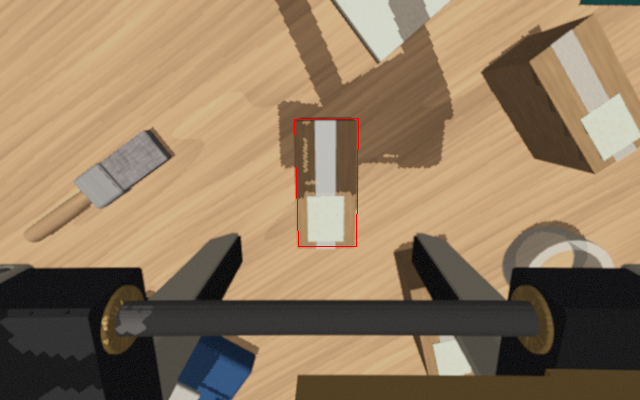

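The wrist view shows the carton's top exactly under the predicted outline, corners (296,119) to (357,246). The position is confirmed, so I'll descend and grip.

move_arm:
  delta_pos:
    - [4, 0, 45]
    - [0, 0, 45]
    - [0, 0, 45]
    - [0, 0, 25]
    - [0, 0, 13]
    - [0, 0, 0]
    - [0, 0, 0]
    - [0, 0, 0]
    - [0, 0, 0]
    - [0, 0, 0]
  rotation:
    - [0, 0, 0]
    - [0, 0, 0]
    - [0, 0, 0]
    - [0, 0, 0]
    - [0, 0, 0]
    - [0, 0, 0]
    - [0, 0, 0]
    - [0, 0, 0]
    - [0, 0, 0]
    - [0, 0, 0]
  grip: [93, 93, 93, 93, 93, 93, 50, 50, 50, 50]

```text
clock: 4.65
ee_pos: [0.4554, 0.0603, 0.046]
ee_rot: [0.293, 0.956, -0.0, 0.0]
force: [-1.7, -3.2, 3.2]
finger_gap: 0.0576
gripper_force: 1.3
```

move_arm:
  delta_pos:
    - [0, 0, 0]
    - [0, 0, 0]
    - [0, 0, 0]
    - [0, 0, 0]
  rotation:
    - [0, 0, 0]
    - [0, 0, 0]
    - [0, 0, 0]
    - [0, 0, 0]
  grip: [50, 50, 50, 50]

```text
clock: 5.15
ee_pos: [0.4553, 0.0602, 0.0459]
ee_rot: [0.293, 0.956, -0.0, 0.0]
force: [-2.7, -1.3, 5.0]
finger_gap: 0.0559
gripper_force: 30.0
```

move_arm:
  delta_pos:
    - [0, 0, -3]
    - [0, 0, -6]
    - [0, 0, -8]
    - [0, 0, -3]
    - [0, 0, 0]
    - [0, 0, 0]
    - [0, 0, 0]
    - [0, 0, 0]
  rotation:
    - [0, 0, 0]
    - [0, 0, 0]
    - [0, 0, 0]
    - [0, 0, 0]
    - [0, 0, 0]
    - [0, 0, 0]
    - [0, 0, 0]
    - [0, 0, 0]
  grip: [50, 50, 50, 50, 50, 50, 50, 50]

```text
clock: 6.15
ee_pos: [0.4553, 0.0604, 0.0655]
ee_rot: [0.293, 0.956, -0.0, -0.0]
force: [0.1, 0.1, -3.4]
finger_gap: 0.0556
gripper_force: 30.0
```

move_arm:
  delta_pos:
    - [0, 0, 0]
    - [0, 0, 0]
  rotation:
    - [0, 0, 0]
    - [0, 0, 0]
  grip: [50, 50]

```text
clock: 6.4
ee_pos: [0.4554, 0.0604, 0.0656]
ee_rot: [0.293, 0.956, -0.0, -0.0]
force: [0.3, -0.2, -3.3]
finger_gap: 0.0559
gripper_force: 30.0
```

move_arm:
  delta_pos:
    - [0, 0, 0]
    - [0, 0, 0]
  rotation:
    - [0, 0, 0]
    - [0, 0, 0]
  grip: [50, 50]

```text
clock: 6.65
ee_pos: [0.4554, 0.0604, 0.0657]
ee_rot: [0.293, 0.956, 0.0, 0.0]
force: [-0.6, -0.2, -2.8]
finger_gap: 0.0558
gripper_force: 30.0
```

P3 reads about 3.2 N (0.32 kg), so it's the short one. I'll set it back down.

move_arm:
  delta_pos:
    - [0, 0, 6]
    - [0, 0, 6]
    - [0, 0, 4]
    - [0, 0, 3]
    - [0, 0, 1]
    - [0, 0, 0]
    - [0, 0, 0]
    - [0, 0, 0]
    - [0, 0, 0]
  rotation:
    - [0, 0, 0]
    - [0, 0, 0]
    - [0, 0, 0]
    - [0, 0, 0]
    - [0, 0, 0]
    - [0, 0, 0]
    - [0, 0, 0]
    - [0, 0, 0]
    - [0, 0, 0]
  grip: [50, 50, 50, 50, 50, 50, 93, 93, 93]

```text
clock: 7.78
ee_pos: [0.4557, 0.0604, 0.0457]
ee_rot: [0.293, 0.956, 0.0, 0.0]
force: [0.3, 0.6, -0.3]
finger_gap: 0.0815
gripper_force: 0.0
```

move_arm:
  delta_pos:
    - [0, 0, 0]
    - [0, 0, -20]
    - [0, 0, -50]
    - [0, 0, -40]
    - [0, 0, -10]
    - [0, 0, 0]
  rotation:
    - [0, 0, 0]
    - [0, 0, 0]
    - [0, 0, 0]
    - [0, 0, 0]
    - [0, 0, 0]
    - [0, 0, 0]
  grip: [93, 93, 93, 93, 93, 93]

```text
clock: 8.52
ee_pos: [0.4554, 0.0604, 0.1656]
ee_rot: [0.293, 0.956, 0.0, 0.0]
force: [-0.5, 0.7, -1.2]
finger_gap: 0.0933
gripper_force: 0.0
```

```bash
python3 -c "
from h import *
plan(.656,.076,.165,160.8)
plan(.5175,.289,.165,184.2)"
```

```text
t 8.53 pos [0.4554 0.0604 0.1656] yaw 145.92 tilt [ 8.e-04 -1.e-04 -1.e+00] q [-0.11  0.14  1.82 -0.    1.18 -1.09] F [-0.51  0.68 -1.24] gap 0.0933 gf 0.0
rotvec now [ 0.0003  0.0007 -0.2597] then delta mm [-184.3   80.7    0.6]
t 8.53 pos [0.4554 0.0604 0.1656] yaw 145.92 tilt [ 8.e-04 -1.e-04 -1.e+00] q [-0.11  0.14  1.82 -0.    1.18 -1.09] F [-0.51  0.68 -1.24] gap 0.0933 gf 0.0
rotvec now [ 1.000e-04  8.000e-04 -6.681e-01] then delta mm [-78.6 223.4   0.6]
```

move_arm:
  delta_pos:
    - [0, 0, 0]
    - [0, 0, 0]
    - [-46, 20, 0]
    - [-46, 20, 0]
    - [-46, 20, 0]
    - [-46, 21, 0]
    - [0, 0, 0]
    - [0, 0, 0]
  rotation:
    - [0, 0, -0.13]
    - [0, 0, -0.13]
    - [0, 0, 0]
    - [0, 0, 0]
    - [0, 0, 0]
    - [0, 0, 0]
    - [0, 0, 0]
    - [0, 0, 0]
  grip: [93, 93, 93, 93, 93, 93, 93, 93]

```text
clock: 9.52
ee_pos: [0.6541, 0.0765, 0.1631]
ee_rot: [0.167, 0.986, -0.0, -0.002]
force: [0.2, 0.5, 0.3]
finger_gap: 0.0928
gripper_force: 0.0
```

move_arm:
  delta_pos:
    - [0, 0, 40]
    - [0, 0, 40]
    - [0, 0, 28]
    - [0, 0, 12]
    - [0, 0, 0]
    - [0, 0, 0]
    - [0, 0, 0]
    - [0, 0, 0]
    - [0, 0, 0]
    - [0, 0, 0]
  rotation:
    - [0, 0, 0]
    - [0, 0, 0]
    - [0, 0, 0]
    - [0, 0, 0]
    - [0, 0, 0]
    - [0, 0, 0]
    - [0, 0, 0]
    - [0, 0, 0]
    - [0, 0, 0]
    - [0, 0, 0]
  grip: [93, 93, 93, 93, 93, 50, 50, 50, 50, 50]

```text
clock: 10.78
ee_pos: [0.6559, 0.076, 0.046]
ee_rot: [0.167, 0.986, -0.0, 0.0]
force: [-1.9, -2.9, 2.7]
finger_gap: 0.056
gripper_force: 30.0
```

move_arm:
  delta_pos:
    - [0, 0, 0]
    - [0, 0, 0]
    - [0, 0, -3]
    - [0, 0, -6]
    - [0, 0, -8]
    - [0, 0, -3]
    - [0, 0, 0]
    - [0, 0, 0]
    - [0, 0, 0]
    - [0, 0, 0]
  rotation:
    - [0, 0, 0]
    - [0, 0, 0]
    - [0, 0, 0]
    - [0, 0, 0]
    - [0, 0, 0]
    - [0, 0, 0]
    - [0, 0, 0]
    - [0, 0, 0]
    - [0, 0, 0]
    - [0, 0, 0]
  grip: [50, 50, 50, 50, 50, 50, 50, 50, 50, 50]

```text
clock: 12.02
ee_pos: [0.6557, 0.0764, 0.0655]
ee_rot: [0.167, 0.986, -0.0, -0.0]
force: [-0.2, -0.3, -7.0]
finger_gap: 0.0558
gripper_force: 30.0
```

move_arm:
  delta_pos:
    - [0, 0, 0]
    - [0, 0, 0]
  rotation:
    - [0, 0, 0]
    - [0, 0, 0]
  grip: [50, 50]

```text
clock: 12.28
ee_pos: [0.6558, 0.0765, 0.0656]
ee_rot: [0.167, 0.986, 0.0, -0.0]
force: [-0.3, -0.4, -7.1]
finger_gap: 0.0559
gripper_force: 30.0
```

move_arm:
  delta_pos:
    - [0, 0, 0]
    - [0, 0, 0]
  rotation:
    - [0, 0, 0]
    - [0, 0, 0]
  grip: [50, 50]

```text
clock: 12.52
ee_pos: [0.6558, 0.0765, 0.0657]
ee_rot: [0.167, 0.986, 0.0, 0.0]
force: [0.0, 0.2, -6.6]
finger_gap: 0.0556
gripper_force: 30.0
```

P1 reads about 6.9 N (0.70 kg), so it's overfull and P2 must be the right one. I'll set P1 down and go to P2, still checking its weight.

move_arm:
  delta_pos:
    - [0, 0, 6]
    - [0, 0, 6]
    - [0, 0, 4]
    - [0, 0, 3]
    - [0, 0, 1]
    - [0, 0, 0]
    - [0, 0, 0]
    - [0, 0, 0]
    - [0, 0, 0]
  rotation:
    - [0, 0, 0]
    - [0, 0, 0]
    - [0, 0, 0]
    - [0, 0, 0]
    - [0, 0, 0]
    - [0, 0, 0]
    - [0, 0, 0]
    - [0, 0, 0]
    - [0, 0, 0]
  grip: [50, 50, 50, 50, 50, 50, 93, 93, 93]

```text
clock: 13.65
ee_pos: [0.6565, 0.0764, 0.0464]
ee_rot: [0.167, 0.986, 0.0, 0.001]
force: [-0.2, -0.3, -1.0]
finger_gap: 0.0814
gripper_force: 0.0
```

move_arm:
  delta_pos:
    - [0, 0, 0]
    - [0, 0, -20]
    - [0, 0, -50]
    - [0, 0, -40]
    - [0, 0, -10]
    - [0, 0, 0]
  rotation:
    - [0, 0, 0]
    - [0, 0, 0]
    - [0, 0, 0]
    - [0, 0, 0]
    - [0, 0, 0]
    - [0, 0, 0]
  grip: [93, 93, 93, 93, 93, 93]

```text
clock: 14.4
ee_pos: [0.6558, 0.0765, 0.1656]
ee_rot: [0.167, 0.986, 0.0, 0.0]
force: [0.5, -0.6, -1.0]
finger_gap: 0.093
gripper_force: 0.0
```

```bash
python3 -c "
from h import *
plan(.5175,.289,.165,184.2)"
```

```text
t 14.4 pos [0.6558 0.0765 0.1656] yaw 160.82 tilt [ 6.e-04 -0.e+00 -1.e+00] q [-0.05  0.49  1.32  0.    1.33 -1.29] F [ 0.55 -0.6  -0.99] gap 0.093 gf 0.0
rotvec now [ 1.00e-04  6.00e-04 -4.08e-01] then delta mm [122.4 222.1   0.6]
```

move_arm:
  delta_pos:
    - [0, 0, 0]
    - [0, 0, 0]
    - [0, 0, 0]
    - [24, 44, 0]
    - [24, 44, 0]
    - [24, 44, 0]
    - [24, 44, 0]
    - [26, 46, 0]
    - [0, 0, 0]
    - [0, 0, 0]
  rotation:
    - [0, 0, -0.136]
    - [0, 0, -0.136]
    - [0, 0, -0.136]
    - [0, 0, 0]
    - [0, 0, 0]
    - [0, 0, 0]
    - [0, 0, 0]
    - [0, 0, 0]
    - [0, 0, 0]
    - [0, 0, 0]
  grip: [93, 93, 93, 93, 93, 93, 93, 93, 93, 93]

```text
clock: 15.65
ee_pos: [0.5172, 0.2886, 0.164]
ee_rot: [-0.037, 0.999, -0.001, -0.001]
force: [-0.1, 0.7, -0.5]
finger_gap: 0.0929
gripper_force: 0.0
```

move_arm:
  delta_pos:
    - [0, 0, 40]
    - [0, 0, 40]
    - [0, 0, 28]
    - [0, 0, 12]
    - [0, 0, 0]
    - [0, 0, 0]
    - [0, 0, 0]
    - [0, 0, 0]
    - [0, 0, 0]
    - [0, 0, 0]
  rotation:
    - [0, 0, 0]
    - [0, 0, 0]
    - [0, 0, 0]
    - [0, 0, 0]
    - [0, 0, 0]
    - [0, 0, 0]
    - [0, 0, 0]
    - [0, 0, 0]
    - [0, 0, 0]
    - [0, 0, 0]
  grip: [93, 93, 93, 93, 93, 50, 50, 50, 50, 50]

```text
clock: 16.9
ee_pos: [0.5181, 0.2889, 0.0461]
ee_rot: [-0.037, 0.999, -0.0, 0.0]
force: [-0.5, -1.3, 3.1]
finger_gap: 0.0561
gripper_force: 30.0
```

move_arm:
  delta_pos:
    - [0, 0, 0]
    - [0, 0, 0]
    - [0, 0, -3]
    - [0, 0, -6]
    - [0, 0, -8]
    - [0, 0, -3]
    - [0, 0, 0]
    - [0, 0, 0]
    - [0, 0, 0]
    - [0, 0, 0]
  rotation:
    - [0, 0, 0]
    - [0, 0, 0]
    - [0, 0, 0]
    - [0, 0, 0]
    - [0, 0, 0]
    - [0, 0, 0]
    - [0, 0, 0]
    - [0, 0, 0]
    - [0, 0, 0]
    - [0, 0, 0]
  grip: [50, 50, 50, 50, 50, 50, 50, 50, 50, 50]

```text
clock: 18.15
ee_pos: [0.5178, 0.2889, 0.0655]
ee_rot: [-0.037, 0.999, -0.0, -0.0]
force: [-0.0, 0.6, -5.1]
finger_gap: 0.0562
gripper_force: 30.0
```

move_arm:
  delta_pos:
    - [0, 0, 0]
    - [0, 0, 0]
  rotation:
    - [0, 0, 0]
    - [0, 0, 0]
  grip: [50, 50]

```text
clock: 18.4
ee_pos: [0.5179, 0.289, 0.0656]
ee_rot: [-0.037, 0.999, -0.0, -0.0]
force: [-0.2, -0.2, -4.8]
finger_gap: 0.0559
gripper_force: 30.0
```

move_arm:
  delta_pos:
    - [0, 0, -40]
    - [0, 0, -50]
    - [0, 0, -50]
    - [0, 0, -10]
    - [0, 0, 0]
    - [0, 0, 0]
  rotation:
    - [0, 0, 0]
    - [0, 0, 0]
    - [0, 0, 0]
    - [0, 0, 0]
    - [0, 0, 0]
    - [0, 0, 0]
  grip: [50, 50, 50, 50, 50, 50]

```text
clock: 19.15
ee_pos: [0.5165, 0.2884, 0.2127]
ee_rot: [-0.037, 0.999, -0.001, -0.002]
force: [0.1, 0.0, -5.9]
finger_gap: 0.0558
gripper_force: 30.0
```

Run:
```python
from h import *
from plant import *
s=get_state()
c=capture("top");w=capture("wrist");pickle.dump((s,c,w),open("w2.pkl","wb"))
# pan: light low-saturation mask on z=.09 plane
x0,y0,r,S=.553,-.282,.12,2000
im=cv2.GaussianBlur(ortho(c,.09,x0-r,x0+r,y0-r,y0+r,S),(5,5),0)
h=cv2.cvtColor(im,cv2.COLOR_BGR2HSV)
m=cv2.morphologyEx(((h[...,1]<90)&(h[...,2]>140)).astype(np.uint8),cv2.MORPH_OPEN,np.ones((41,41)))
k=max(cv2.findContours(m,cv2.RETR_EXTERNAL,cv2.CHAIN_APPROX_NONE)[0],key=cv2.contourArea)
q=cv2.minAreaRect(k);b=cv2.boxPoints(q);print("pan",x0+r-q[0][1]/S,y0+r-q[0][0]/S,np.array(q[1])/S,[(np.degrees(np.arctan2(-e[0],-e[1]))%180).round(1) for e in (b[1]-b[0],b[2]-b[1])])
cv2.drawContours(im,[b.astype(int)],0,(0,0,255),1);cv2.imwrite("pics/pan.png",im)
plan(x0,y0,.225,112.4)
```

```text
pan 0.5545500793457032 -0.28328874206542964 [0.11404363 0.16017192] [np.float32(112.5), np.float32(22.5)]
t 19.25 pos [0.5168 0.2886 0.2131] yaw -175.81 tilt [-0.0043 -0.0014 -1.    ] q [ 0.32  0.34  1.44  0.    1.37 -1.32] F [-0.54 -0.71 -5.17] gap 0.0563 gf 30.0
rotvec now [-0.0037 -0.0031  1.253 ] then delta mm [-541.3 -183.9  -11.9]
```

View pics/pan.png

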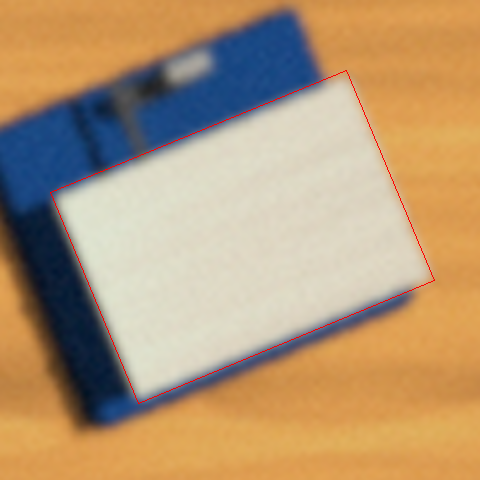

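P2 reads about 5.0 N (0.51 kg), so it's the right carton. In the crop, the outline sits on the pan edges with corners (52,193), (346,71), (434,280) and (138,403). The pan is centred at about (.554, -.283) with its long side at 112.5°. I'll carry P2 there.

move_arm:
  delta_pos:
    - [0, 0, 0]
    - [0, 0, 0]
    - [0, 0, 0]
    - [0, 0, 0]
    - [0, 0, 0]
    - [0, 0, 0]
    - [0, 0, 0]
    - [0, 0, 0]
  rotation:
    - [0, 0, 0.1]
    - [0, 0, 0.178]
    - [0, 0, 0.178]
    - [0, 0, 0.178]
    - [0, 0, 0.178]
    - [0, 0, 0.178]
    - [0, 0, 0.163]
    - [0, 0, 0.1]
  grip: [50, 50, 50, 50, 50, 50, 50, 50]

```text
clock: 20.25
ee_pos: [0.5173, 0.2887, 0.214]
ee_rot: [0.558, 0.83, -0.001, -0.001]
force: [0.1, 0.1, -5.5]
finger_gap: 0.056
gripper_force: 30.0
```

move_arm:
  delta_pos:
    - [-20, -7, 0]
    - [-40, -14, 0]
    - [-46, -16, 0]
    - [-46, -16, 0]
    - [-46, -16, 0]
    - [-46, -16, 0]
    - [-46, -16, 0]
    - [-46, -16, 0]
    - [-46, -16, 0]
    - [-46, -16, 0]
  rotation:
    - [0, 0, 0]
    - [0, 0, 0]
    - [0, 0, 0]
    - [0, 0, 0]
    - [0, 0, 0]
    - [0, 0, 0]
    - [0, 0, 0]
    - [0, 0, 0]
    - [0, 0, 0]
    - [0, 0, 0]
  grip: [50, 50, 50, 50, 50, 50, 50, 50, 50, 50]

```text
clock: 21.5
ee_pos: [0.5421, -0.1659, 0.2149]
ee_rot: [0.556, 0.831, -0.0, -0.001]
force: [0.7, -0.3, -5.6]
finger_gap: 0.0559
gripper_force: 30.0
```

move_arm:
  delta_pos:
    - [-46, -16, 0]
    - [-40, -14, 0]
    - [-20, -5, 0]
    - [0, 0, 0]
    - [0, 0, 0]
    - [0, 0, 0]
  rotation:
    - [0, 0, 0]
    - [0, 0, 0]
    - [0, 0, 0]
    - [0, 0, 0]
    - [0, 0, 0]
    - [0, 0, 0]
  grip: [50, 50, 50, 50, 50, 50]

```text
clock: 22.25
ee_pos: [0.5513, -0.2734, 0.2157]
ee_rot: [0.556, 0.831, 0.0, -0.0]
force: [1.3, 0.2, -4.2]
finger_gap: 0.0555
gripper_force: 30.0
```

```bash
python3 -c "
from h import *
plan(.554,-.283,.141,112.5)"
```

```text
t 22.25 pos [ 0.5513 -0.2734  0.2157] yaw 112.5 tilt [-2.e-04  6.e-04 -1.e+00] q [-0.64  0.38  1.37  0.    1.39 -1.03] F [ 1.27  0.22 -4.2 ] gap 0.0555 gf 30.0
rotvec now [ 0.     -0.0006  0.    ] then delta mm [-9.9 -1.2 74.7]
```

move_arm:
  delta_pos:
    - [-5, -1, 0]
    - [-5, 0, 10]
    - [0, 0, 20]
    - [0, 0, 20]
    - [0, 0, 15]
    - [0, 0, 7]
    - [0, 0, 2]
    - [0, 0, 0]
    - [0, 0, 0]
  rotation:
    - [0, 0, 0]
    - [0, 0, 0]
    - [0, 0, 0]
    - [0, 0, 0]
    - [0, 0, 0]
    - [0, 0, 0]
    - [0, 0, 0]
    - [0, 0, 0]
    - [0, 0, 0]
  grip: [50, 50, 50, 50, 50, 50, 50, 50, 50]

```text
clock: 23.38
ee_pos: [0.5546, -0.2848, 0.1425]
ee_rot: [0.556, 0.831, -0.0, 0.001]
force: [-0.5, -0.4, -5.3]
finger_gap: 0.0559
gripper_force: 30.0
```

Run:
```python
from h import *
from plant import *
plan(.554,-.283,.136,112.5)
c=capture("top");cv2.imwrite("pics/s2.png",capture("scene")["color"][220:360,120:300].repeat(4,0).repeat(4,1))
w=capture("wrist");cv2.imwrite("pics/w3.png",w["color"])
```

```text
t 23.38 pos [ 0.5546 -0.2848  0.1425] yaw 112.4 tilt [ 1.2e-03 -9.0e-04 -1.0e+00] q [-0.65  0.44  1.46 -0.    1.24 -1.04] F [-0.52 -0.43 -5.3 ] gap 0.0559 gf 30.0
rotvec now [ 0.0007  0.0013 -0.0017] then delta mm [1.9 0.2 6.5]
```

View pics/w3.png

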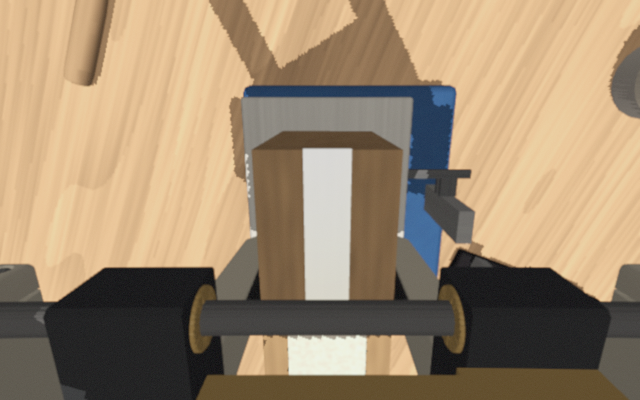

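Run:
```python
from h import *
from plant import *
s=get_state();c=capture("wrist")
T=np.array(c["tool_from_camera"]);M=np.eye(4);M[:3,:3]=R.from_quat(s["ee_rot"]).as_matrix();M[:3,3]=s["ee_pos"]
W=M@T; c2=dict(c,origin=W[:3,3],orientation=R.from_matrix(W[:3,:3]).as_quat())
def loc(uv,z):
    p=ray(c2,uv,z)-s["ee_pos"]; return (p@M[:3,:3]*1000).round(1)[:,:2]
print("pan L,R,far",loc([[244,110],[412,110],[328,97],[245,220]],.09).tolist())
print("bottom corners",loc([[277,132],[372,132]],s["ee_pos"][2]-.046).tolist())
print("top corners",loc([[253,150],[402,150]],s["ee_pos"][2]+.044).tolist())
g=c["color"]; h=cv2.cvtColor(g,cv2.COLOR_BGR2HSV)
for r in (108,120): print(r,"S",h[r,236:256,1].tolist(),h[r,402:422,1].tolist())
print("col328",h[80:140,328].tolist()[::3])
```

```text
pan L,R,far [[72.7, -53.6], [72.5, 54.0], [80.6, 0.2], [-2.1, -58.3]]
bottom corners [[59.3, -32.2], [59.2, 28.1]]
top corners [[60.0, -28.0], [60.0, 27.4]]
108 S [108, 106, 104, 104, 102, 72, 27, 18, 20, 20, 22, 20, 18, 20, 22, 22, 20, 20, 20, 20] [21, 21, 23, 20, 21, 21, 22, 22, 21, 21, 2, 82, 152, 154, 151, 155, 146, 146, 148, 146]
120 S [107, 106, 104, 104, 108, 100, 66, 29, 22, 21, 20, 20, 22, 22, 20, 20, 22, 22, 20, 20] [22, 22, 21, 21, 21, 21, 22, 21, 21, 5, 70, 146, 148, 146, 147, 147, 147, 151, 139, 149]
col328 [[15, 108, 144], [16, 107, 141], [118, 52, 79], [107, 143, 89], [107, 151, 91], [108, 160, 89], [21, 19, 134], [18, 23, 144], [22, 20, 143], [19, 20, 143], [20, 21, 145], [22, 19, 145], [22, 19, 144], [20, 21, 143], [20, 21, 144], [22, 20, 143], [20, 21, 144], [15, 63, 106], [15, 110, 90], [15, 106, 91]]
```

The wrist view shows the carton parallel to the pan. The pan's far edge is at row 97 and its sides are at columns 242 and 412. In tool coordinates the carton and pan centres agree to about 1 mm. I'll lower it slowly and let the pan take the load.

move_arm:
  delta_pos:
    - [1, 0, 2]
    - [0, 0, 2]
    - [0, 0, 1]
    - [0, 0, 1]
    - [0, 0, 1]
    - [0, 0, 1]
    - [0, 0, 1]
    - [0, 0, 1]
    - [0, 0, 1]
    - [0, 0, 1]
  rotation:
    - [0, 0, 0]
    - [0, 0, 0]
    - [0, 0, 0]
    - [0, 0, 0]
    - [0, 0, 0]
    - [0, 0, 0]
    - [0, 0, 0]
    - [0, 0, 0]
    - [0, 0, 0]
    - [0, 0, 0]
  grip: [50, 50, 50, 50, 50, 50, 50, 50, 50, 50]

```text
clock: 24.82
ee_pos: [0.5538, -0.2836, 0.1297]
ee_rot: [0.556, 0.831, 0.0, 0.0]
force: [-1.0, 1.0, -3.2]
finger_gap: 0.0557
gripper_force: 30.0
```

move_arm:
  delta_pos:
    - [0, 0, 1]
    - [0, 0, 1]
    - [0, 0, 1]
    - [0, 0, 1]
    - [0, 0, 1]
    - [0, 0, 1]
    - [0, 0, 0]
    - [0, 0, 0]
  rotation:
    - [0, 0, 0]
    - [0, 0, 0]
    - [0, 0, 0]
    - [0, 0, 0]
    - [0, 0, 0]
    - [0, 0, 0]
    - [0, 0, 0]
    - [0, 0, 0]
  grip: [50, 50, 50, 50, 50, 50, 50, 50]

```text
clock: 25.82
ee_pos: [0.5538, -0.2836, 0.1237]
ee_rot: [0.556, 0.831, -0.0, 0.0]
force: [-1.5, 1.1, -2.6]
finger_gap: 0.0558
gripper_force: 30.0
```

move_arm:
  delta_pos:
    - [0, 0, 1]
    - [0, 0, 1]
    - [0, 0, 1]
    - [0, 0, 0]
    - [0, 0, 0]
    - [0, 0, 0]
  rotation:
    - [0, 0, 0]
    - [0, 0, 0]
    - [0, 0, 0]
    - [0, 0, 0]
    - [0, 0, 0]
    - [0, 0, 0]
  grip: [50, 50, 50, 50, 50, 50]

```text
clock: 26.58
ee_pos: [0.5538, -0.2836, 0.1207]
ee_rot: [0.556, 0.831, 0.0, 0.0]
force: [-1.7, 1.0, -0.7]
finger_gap: 0.056
gripper_force: 30.0
```

move_arm:
  delta_pos:
    - [0, 0, 0]
    - [0, 0, 0]
  rotation:
    - [0, 0, 0]
    - [0, 0, 0]
  grip: [50, 50]

```text
clock: 26.82
ee_pos: [0.5538, -0.2836, 0.1207]
ee_rot: [0.556, 0.831, 0.0, 0.0]
force: [-1.4, 1.0, -0.3]
finger_gap: 0.0559
gripper_force: 30.0
```

move_arm:
  delta_pos:
    - [0, 0, 1]
    - [0, 0, 0]
    - [0, 0, 0]
    - [0, 0, 0]
  rotation:
    - [0, 0, 0]
    - [0, 0, 0]
    - [0, 0, 0]
    - [0, 0, 0]
  grip: [50, 50, 50, 50]

```text
clock: 27.32
ee_pos: [0.5538, -0.2836, 0.1197]
ee_rot: [0.556, 0.831, -0.0, 0.0]
force: [-1.3, 1.5, 0.2]
finger_gap: 0.0561
gripper_force: 30.0
```

move_arm:
  delta_pos:
    - [0, 0, 0]
    - [0, 0, 0]
    - [0, 0, 0]
    - [0, 0, 0]
  rotation:
    - [0, 0, 0]
    - [0, 0, 0]
    - [0, 0, 0]
    - [0, 0, 0]
  grip: [50, 50, 50, 50]
  newtons: 3

```text
clock: 27.82
ee_pos: [0.5538, -0.2836, 0.1197]
ee_rot: [0.556, 0.831, -0.0, 0.0]
force: [-1.6, 1.2, -0.3]
finger_gap: 0.0558
gripper_force: 3.0
```

move_arm:
  delta_pos:
    - [0, 0, 0]
    - [0, 0, 0]
    - [0, 0, 0]
    - [0, 0, 0]
    - [0, 0, 0]
    - [0, 0, 0]
    - [0, 0, 0]
  rotation:
    - [0, 0, 0]
    - [0, 0, 0]
    - [0, 0, 0]
    - [0, 0, 0]
    - [0, 0, 0]
    - [0, 0, 0]
    - [0, 0, 0]
  grip: [57, 58, 60, 65, 75, 80, 80]

```text
clock: 28.7
ee_pos: [0.5538, -0.2836, 0.1196]
ee_rot: [0.556, 0.831, 0.0, -0.0]
force: [-0.3, -0.2, 0.4]
finger_gap: 0.0799
gripper_force: 0.0
```

Run:
```python
from h import *
from plant import *
plan(.5538,-.2836,.26,112.5)
w=capture("wrist");cv2.imwrite("pics/w4.png",w["color"])
```

```text
t 28.7 pos [ 0.5538 -0.2836  0.1196] yaw 112.4 tilt [-0.  0. -1.] q [-0.65  0.46  1.49  0.    1.19 -1.04] F [-0.31 -0.21  0.4 ] gap 0.0799 gf 0.0
rotvec now [ 0.     -0.     -0.0017] then delta mm [  -0.    -0.  -140.4]
```

View pics/w4.png

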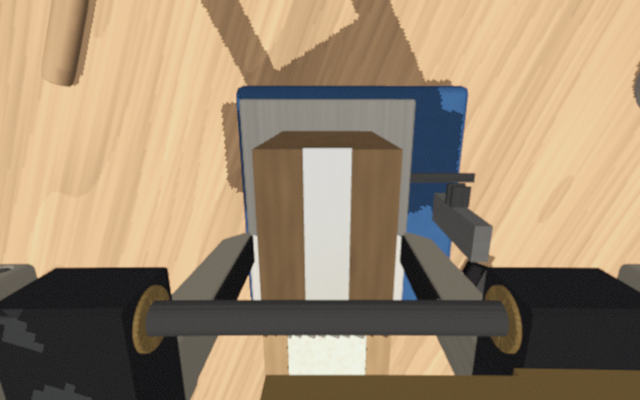

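The carton stands on the pan, squarely aligned: top edge at (253–402,150), pan at (242–414,100). The fingers are clear, so I'll retreat straight up and then back.

move_arm:
  delta_pos:
    - [0, 0, -5]
    - [0, 0, -15]
    - [0, 0, -30]
    - [0, 0, -40]
    - [0, 0, -40]
    - [0, 0, -30]
    - [0, 0, 0]
  rotation:
    - [0, 0, 0]
    - [0, 0, 0]
    - [0, 0, 0]
    - [0, 0, 0]
    - [0, 0, 0]
    - [0, 0, 0]
    - [0, 0, 0]
  grip: [80, 80, 80, 80, 80, 80, 80]

```text
clock: 29.62
ee_pos: [0.555, -0.2844, 0.2839]
ee_rot: [0.556, 0.831, -0.0, 0.004]
force: [-0.0, -0.6, -0.2]
finger_gap: 0.0799
gripper_force: 0.0
```

move_arm:
  delta_pos:
    - [0, -40, 0]
    - [0, -50, 0]
    - [0, -50, 0]
    - [0, -50, 0]
    - [0, -20, 0]
    - [0, 0, 0]
    - [0, 0, 0]
  rotation:
    - [0, 0, 0]
    - [0, 0, 0]
    - [0, 0, 0]
    - [0, 0, 0]
    - [0, 0, 0]
    - [0, 0, 0]
    - [0, 0, 0]
  grip: [80, 80, 80, 80, 80, 80, 80]

```text
clock: 30.5
ee_pos: [0.3601, -0.3632, 0.2792]
ee_rot: [0.556, 0.831, 0.0, -0.0]
force: [-0.1, 0.2, 0.5]
finger_gap: 0.0798
gripper_force: 0.0
```

Run:
```python
from h import *
from plant import *
c=capture("top");s=capture("scene")
pickle.dump((c,s),open("v3.pkl","wb"))
o=ortho(c,.163,.43,.68,-.42,-.15,1600); print(o.shape)
im=np.zeros((432,740,3),np.uint8)
o=cv2.resize(o,(420,389))
im[:389,:420]=o; q=cv2.resize(s["color"],(320,200)); im[:200,420:]=q
z=cv2.resize(s["color"][220:345,140:340],(320,200)); im[210:410,420:]=z
cv2.imwrite("pics/end.png",im)
print(top_rect(c,.5538,-.2836,z=.163,r=.075)[1])
```

```text
(401, 432, 3)
(array([ 0.5061, -0.2756]), array([0.038, 0.144]), np.float32(109.2))
```

View pics/end.png

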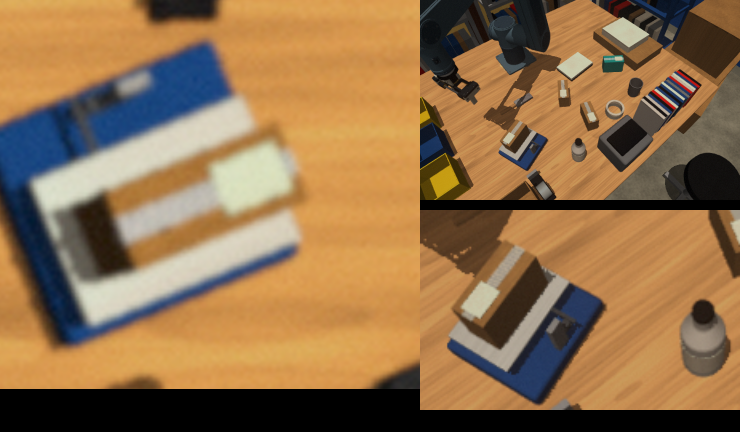

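The final view shows the carton upright on the sunken pan. Its tape runs from (118,231) to (292,160), which puts its centre at about (.554, -.282), matching the pan centre. The other two cartons are standing and nothing else has been disturbed.

```bash
python3 -c "
from plant import *
print(finish_job())"
```

```text
the job is handed in; nothing more can be done
None
```

The right carton (about 0.51 kg by feel, against 0.32 kg short and 0.70 kg overfull) is centred and aligned on the scale pan, the other two stand upright on the bench, and the job was handed in at about 31 s.

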